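# Free double pass of the roller over a pasted leather panel

### The arm

A 7-joint arm with a two-finger parallel gripper is mounted at the origin on the work surface. World frame = base frame: x ahead of the robot, y to its left, z up, the work surface at z = 0. Lengths are in mm, angles in rad, forces in N, time in s.
With the tool pointing down it reaches from about 425 to 825 mm from the base axis. Payload 3.6 kg.
Tool frame: the origin (TCP) lies between the finger pads, 19 mm behind the fingertips; this is the grasp point; z points along the fingers, y is the line along which they close (so a half turn about z gives the same grasp; the last joint's range is limited). The gripper opens to 93 mm and grips with 3 to 60 N. Pads are 15 mm wide; open, the fingers measure 128 mm over their backs; the gripper's body (75 mm by 188 mm) begins 65 mm behind the grasp point.
Start: joints at [1.173, 0.615, -0.013, 1.423, 0.008, 1.103, -0.04], TCP at [236.15, -605.555, 237.44] pointing down, gripper open.
Joint ranges: [-3.12, 3.12], [-0.3, 2.06], [-1.34, 1.32], [0.26, 2.42], [-1.36, 4.5], [0.01, 1.98], [-2.84, 2.84]. Speed limits (rad/s): [2.79, 2.79, 3.14, 3.14, 3.14, 3.14, 3.14].

### API

Orientations are given as a unit quaternion [x, y, z, w].
In Python, from cell import manip gives the robot as it stands. The module is installed in compiled form; this text tells all that it offers.
- The arm moves only by the tool carry_out, never from a script. Its argument "deltas" is a list of rows, each a list of 7 numbers: the turn, a rotation vector about the tool's x, y, z in degrees, then the shift along the tool's x, y, z in mm, then the finger opening in mm, from 0 to 93. A call has 1 to 10 rows; each row shifts and turns the commanded pose from where the row before left it, along the tool's axes as they then stand; what a row does not reach is not made up. A row lasts 1/8 s, in which the tool goes at most 62.5 mm and 10.7 degrees, less where a joint would pass 70% of its speed; a pose out of reach is approached as far as the arm can. A call is refused whole if a number of a shift passes 62.5 or a number of a turn 10.7, either way. A call with a gripper value outside its range is refused whole. The fingers move at their own pace and stop on an object; "force" is the grip in N (left out, the last holds). Time passes only in rows, so rows that do not move let the fingers close. It gives the time, the measured TCP pose, the force, the opening and the grip force at its end, in the units of the state.
- manip.sense(): the state, without advancing time (a new reading comes with each control period).
- manip.camera(name): name is "scene" or "top" or "wrist"; returns a dict with "pixels" (384x512x3 uint8, red, green, blue), "mtx" (3x3 intrinsics, pixels), "rvec" (rotation vector, rad) and "tvec" (3), from world to camera coordinates, as OpenCV has them; the wrist camera has in their place "T_tool_cam" (4x4, takes a point from camera to tool coordinates, whose origin is the TCP and whose axes are the flange's). Camera axes: x right, y down, z forward; pixel columns grow to the right and rows downward; lengths in mm; the calibration is good to about 2 mm. A picture is of the moment at which its call begins: read the wrist's pose just before it. There is no depth.
- manip.close_job(): hands the job in; it is judged then, once.
The state is a dict: "time_s": time; "q": joint angles; "dq": joint speeds; "joint_torque": joint torques, N m; "ee_pos": TCP position; "orientation": TCP orientation; "contact_force": force on the tool from outside, world axes, zero at the start; "moment": the same for the moment, N m; "finger_gap": finger opening in mm; "grip_force": force on a finger pad.
Only numpy, scipy, OpenCV 4.12 (cv2) and the standard library are available. Lean on these libraries where they do the work, as an engineer would, in place of code of your own. Each camera call takes 0.05 s, during which the arm holds its last target. There are 200 camera calls.

### The job

Press the freshly pasted leather panel on the flatbed roller press with one free double pass: set the roller carriage rolling by its upright wooden grip and let go before the roller reaches the panel, so that it runs across, is sent back by the spring buffer and returns on its own weight alone. All the while the roller is on or beyond the panel keep your open fingers around the grip, within 3 cm of centred on it, moving with it but not touching, and do not run the carriage hard into either end. When the roller has come back off the panel, take the grip, stop the carriage before it knocks the home end, and let go of it standing still there, clear of the panel; leave the jar, small hand roller, spool and mallet around the press where they are.

Things in the scene. Friction and masses are not known exactly. Their poses are not given: they have to be found in the camera images.
- press: flatbed roller press, level on the table: grey bed 280 mm wide (its x), from y = +345 to -395 mm, bed top 30 mm up. Origin on the table below the bed. Home end at its +y end (to the robot's left, turned up to 0.17 rad), frame 105 mm high; at the -y end a block 115 mm high holds the spring buffer, whose tube reaches y = -510 mm. The carriage travels along the press's own -y away from home.
- carriage (a joint): travel of the roller carriage in m: 0 = against the home stop, 0.57 = hard end; starts at rest within 0 to 0.04. Roller axis at press y = 0.27 - value: on the panel from 0.17 to 0.43, meets the buffer at 0.46. Moves like 2.6 kg (1.9 to 3.6), drag 0.016 N plus 0.1 N per m/s. Let go at 0.16 to 0.22 m/s it comes back off the panel; under 0.15 it may stall there, over 0.23 it may hit the hard end.
- buffer (a joint): how far the spring buffer is pushed in, in m: 0 = free, 0.11 = fully in (travel of the carriage 0.57). Rubber face on a rod, spring 12 N/m, damping 0.3 N per m/s. It only pushes: it stops the carriage smoothly and sends it back at about 0.85 of its speed; the turn takes 1.2 to 1.8 s with the mass.
- grip (a point): point on the axis of the carriage's upright round wooden grip, 170 mm above the table, at press x = 0, y = 0.27 - joint carriage. Held part 28 mm in diameter, from 150 to 190 mm above the table, top at 205 mm. Below it a green bridge, top 127 mm up, 34 mm wide along the travel, 270 mm across; above that the grip is free all round. Close = TCP within 30 mm of this point.
- panel_middle (a point): middle of the upper face of the tan leather panel fixed on the bed, 170 mm (x) by 260 mm (y) and 4 mm thick; this point 34 mm above the table, at press x = 0, y = -0.03; axes as the press. The black 70 mm roller in the green carriage rolls over it.
- paste_jar: bystander: white jar with metal lid, 68 mm wide, 75 mm high, on the robot's side of the press; origin under its centre
- brayer: bystander: small hand roller lying on the table beside the buffer tube, beyond the press's -y end; about 160 mm long, 32 mm high; origin on the table under its roller
- thread_spool: bystander: thread spool, 60 mm wide, 75 mm high, beyond the press; origin under its centre
- mallet: bystander: mallet lying down, 255 mm long, head 68 mm thick, beyond the press; origin under its handle's upper part

How it is judged:
By the outcome, as a careful person would: the job done as asked, in the order asked, and still so for the second after the job is handed in, with the robot touching nothing.
It also fails if it takes over 45 s, if anything falls off the work surface, if the arm or the gripper's body presses on something with over 40 N, if the wrist force passes 120 N, or if a joint passes its speed limit or range.

## Working session

There is one attempt and no reset: what is moved stays moved. The work goes in short steps, Python scripts to look and compute and a tool call to move; the robot and the scene stay as the last step left them, time stands still between calls to the robot, and variables do not carry over. Pictures are saved under pics/ and viewed, at most 10 in all, crops included, and the job is handed in when it is done.

Besides the shell and the picture viewer there is one more tool, called by a JSON object that holds its "method" and its "body". carry_out: Moves the arm, as the interface text tells. Its arguments: {"type":"object","properties":{"deltas":{"type":"array"},"force":{"type":"number"}},"required":["deltas"]}

```bash
mkdir -p pics; python3 - <<'E'
from cell import manip
import cv2,numpy as np,pickle
s=manip.sense(); print(s)
for n in("scene","top"):
    c=manip.camera(n); pickle.dump(c,open(n+".pkl","wb")); cv2.imwrite(f"pics/{n}0.png",c["pixels"][:,:,::-1]); print(n,c["mtx"].tolist(),c["rvec"],c["tvec"])
a=cv2.imread("pics/scene0.png");b=cv2.imread("pics/top0.png")
cv2.imwrite("pics/both.png",cv2.resize(np.vstack([a,b]),None,fx=.78,fy=.78))
E
```

```text
{'time_s': 0.0, 'q': array([ 1.17249621,  0.61588672, -0.01261004,  1.42488663,  0.00809413,
        1.10336905, -0.04044338]), 'dq': array([-9.97722772e-04, -2.04295839e-05,  7.66093539e-04, -1.91537210e-03,
        3.20850516e-04,  1.02126927e-03,  7.81564368e-05]), 'joint_torque': array([ 2.88618339e-04, -4.58936834e+01,  2.08686381e-01, -1.65746248e+01,
       -6.12690789e-02,  2.04130373e-02,  2.24192527e-04]), 'ee_pos': array([ 235.88187854, -604.90286738,  236.30626933]), 'orientation': array([ 9.82768114e-01,  1.84838504e-01, -2.47383161e-04, -1.22512226e-03]), 'contact_force': array([ 0.18421314,  0.29723833, -0.08697904]), 'moment': array([-0.06925717,  0.01547833, -0.02796744]), 'grip_force': 0.0, 'finger_gap': 92.7681210882401}
scene [[474.93984365672844, 0.0, 251.13621269884555], [0.0, 474.93984365672844, 192.50573633989285], [0.0, 0.0, 1.0]] [ 0.71765954  2.68859528 -0.98210776] [ 531.3363564   -46.9606872  1537.02089523]
top [[446.9408285463017, 0.0, 250.7265044583375], [0.0, 446.9408285463017, 191.84106497111077], [0.0, 0.0, 1.0]] [ 2.06580526 -2.16541178  0.2288006 ] [ -86.57391008  602.07451326 1299.38968143]
```

View pics/scene0.png

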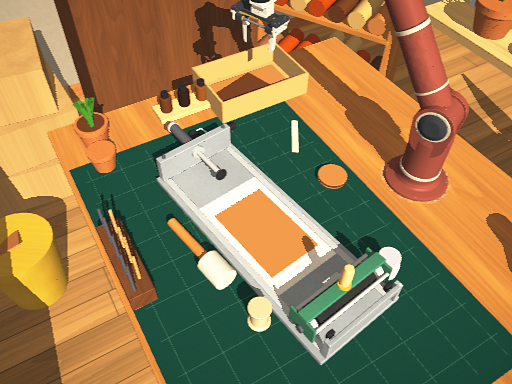

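View pics/top0.png

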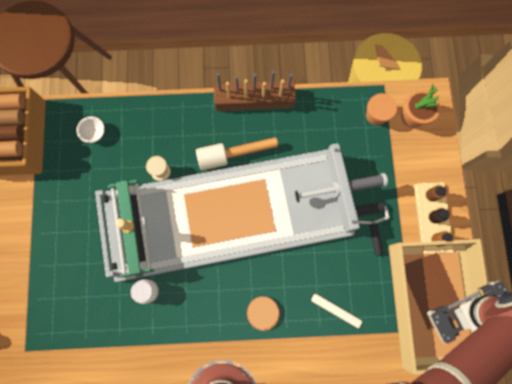

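The pictures show the panel at about (230,212) in the top view and (265,232) in the scene view. The grip is at (124,225) top and (346,278) scene, the green bridge is at the home end, and the arm starts off to the -y side.

```bash
cat > h.py <<'E'
import cv2,numpy as np,pickle
def ray(c,uv):
    R=cv2.Rodrigues(np.array(c["rvec"],float))[0];t=np.array(c["tvec"],float).ravel()
    d=R.T@np.linalg.inv(c["mtx"])@np.array([uv[0],uv[1],1.]); return -R.T@t,d
def onz(c,uv,z):
    o,d=ray(c,uv); return o+d*(z-o[2])/d[2]
def cross(r1,r2):
    (a,d),(b,e)=r1,r2; A=np.c_[d,-e]; s=np.linalg.lstsq(A,b-a,rcond=None)[0]
    p,q=a+s[0]*d,b+s[1]*e; return (p+q)/2,np.linalg.norm(p-q)
def proj(c,p): return cv2.projectPoints(np.array([p],float),np.array(c["rvec"],float),np.array(c["tvec"],float),c["mtx"],None)[0].ravel()
def mask(c,lo,hi,box):
    h=cv2.cvtColor(c["pixels"],cv2.COLOR_RGB2HSV);m=cv2.inRange(h,lo,hi);k=np.zeros_like(m);x0,y0,x1,y1=box;k[y0:y1,x0:x1]=255
    m&=k;n,l,s,ce=cv2.connectedComponentsWithStats(m)
    i=1+np.argmax(s[1:,4]); return (l==i).astype(np.uint8),s[i],ce[i]
E
python3 - <<'E'
from h import *
T=pickle.load(open("top.pkl","rb"));S=pickle.load(open("scene.pkl","rb"))
for n,c,b in(("top",T,(175,160,290,260)),("scene",S,(200,170,330,290))):
    m,s,ce=mask(c,(5,120,90),(20,255,255),b)
    cn=max(cv2.findContours(m,0,2)[0],key=cv2.contourArea).reshape(-1,2)
    P=np.array([onz(c,p,34)[:2] for p in cn],np.float32); r=cv2.minAreaRect(P); print(n,s,ce,r,onz(c,ce,34))
for n,c,b in(("top",T,(105,205,145,245)),("scene",S,(325,255,365,300))):
    m,s,ce=mask(c,(15,60,150),(32,255,255),b);print(n,s,ce)
    print(onz(c,ce,180))
for n,c,b in(("top",T,(90,160,150,290)),("scene",S,(270,240,400,350))):
    m,s,ce=mask(c,(60,60,60),(80,200,255),b);print("green",s,ce,onz(c,ce,127))
E
python3 -c "
import cv2
a=cv2.imread('pics/top0.png')[170:300,80:240];b=cv2.imread('pics/scene0.png')[230:360,270:430]
import numpy as np;cv2.imwrite('pics/c1.png',cv2.resize(np.hstack([a,b]),None,fx=2.5,fy=2.5,interpolation=0))"
```

```text
top [ 185  180   90   66 4226] [228.8823947  212.76360625] ((542.0028076171875, -45.10676574707031), (161.19923400878906, 252.8166961669922), 8.409163475036621) [540.67087756 -44.81533062  34.        ]
scene [ 215  189  103   89 4416] [266.0942029  232.05366848] ((543.4561767578125, -44.5516357421875), (168.73358154296875, 260.8193664550781), 8.342166900634766) [545.09893615 -35.69570693  34.        ]
top [116 218  16  15 151] [123.60927152 224.78145695]
[497.03667616 238.34449352 180.        ]
scene [337 264  18  27 307] [346.41693811 277.61237785]
[510.24501499 251.63729777 180.        ]
green [  90  160   60  130 3282] [111.10755637 210.40371725] [548.15223601 289.23238654 127.        ]
green [ 289  247  103   96 1773] [334.99661591 293.7287084 ] [533.84588139 252.61385336 127.        ]
```

View pics/c1.png

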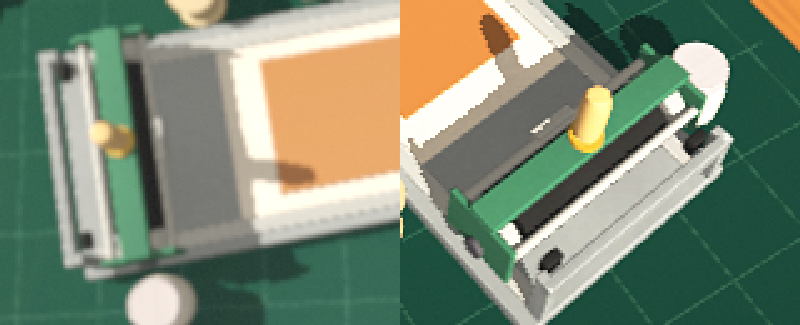

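The crop shows the grip's top at about (120,222) in the top view and (349,267) in the scene view. Its ring base is at (129,227) and (344,287). I'll fix the grip and the press frame from these next.

```bash
cat >> h.py <<'E'
C=np.array([542.7,-44.8]);YAW=np.radians(8.37)
ex=np.array([np.cos(YAW),np.sin(YAW)]);ey=np.array([-ex[1],ex[0]]);O=C+30*ey
def press(p): d=np.array(p)[:2]-O; return np.array([d@ex,d@ey])
E
python3 - <<'E'
from h import *
T=pickle.load(open("top.pkl","rb"));S=pickle.load(open("scene.pkl","rb"))
for a,b in(((120,222),(349.2,266.8)),((128.8,226.8),(344,286.8)),((123.6,224.8),(346.4,277.6))):
    p,e=cross(ray(T,a),ray(S,b));print(p.round(1),round(e,1),press(p).round(1), press(onz(T,a,p[2])).round(1))
print("O",O,"start in press",press([235.9,-604.9]), "v0 pos",O+270*ey)
# check press outline: home stop etc
for uv in((97,192),(109,278),(148,200)): print(press(onz(T,uv,105 if uv[0]<120 else 0)).round(0))
E
```

```text
[500.8 241.6 205.3] 1.4 [2.000e-01 2.595e+02] [  0.6 258.9]
[499.1 242.7 114.1] 3.2 [ -1.3 260.8] [ -0.4 259.5]
[500.  243.9 159.7] 0.2 [-2.000e-01  2.618e+02] [-2.000e-01  2.619e+02]
O [538.3330492  -15.11953941] start in press [-385.06314844 -539.47484895] v0 pos [499.03049197 252.00460587]
[121. 339.]
[-133.  337.]
[ 93. 215.]
```

{"method": "carry_out", "body": {"deltas": [[0,0,-9.64,0,0,-3,93],[0,0,-9.64,0,0,-3,93],[0,0,-9.64,0,0,-3,93],[0,0,-9.64,0,0,-3,93],[0,0,-9.64,0,0,-3,93],[0,0,-9.64,0,0,-3,93],[0,0,-9.64,0,0,-3,93],[0,0,-9.64,0,0,-3,93]]}}

```text
time_s: 1.1
ee_pos: [235.8, -605.2, 260.8]
orientation: [0.651, 0.759, 0.0, -0.001]
contact_force: [0.5, -0.6, -0.4]
finger_gap: 92.9
grip_force: 0.0
```

{"method": "carry_out", "body": {"deltas": [[0,0,0,20,25,0,93],[0,0,0,30,40,0,93],[0,0,0,35,40,0,93],[0,0,0,35,40,0,93],[0,0,0,35,40,0,93],[0,0,0,40,40,0,93],[0,0,0,40,40,0,93],[0,0,0,45,40,0,93],[0,0,0,45,40,0,93],[0,0,0,45,40,0,93]]}}

```text
time_s: 2.35
ee_pos: [563.3, -181.7, 261.1]
orientation: [0.653, 0.757, -0.0, -0.0]
contact_force: [1.1, 0.2, 0.4]
finger_gap: 93.0
grip_force: 0.0
```

{"method": "carry_out", "body": {"deltas": [[0,0,0,50,0,0,93],[0,0,0,50,0,0,93],[0,0,0,50,0,0,93],[0,0,0,50,0,0,93],[0,0,0,50,0,0,93],[0,0,0,50,0,0,93],[0,0,0,45,0,0,93],[0,0,0,35,0,0,93],[0,0,0,20,0,0,93],[0,0,0,0,0,0,93]]}}

```text
time_s: 3.6
ee_pos: [503.7, 213.5, 261.3]
orientation: [0.652, 0.758, -0.0, -0.0]
contact_force: [-0.5, 0.4, -0.2]
finger_gap: 92.8
grip_force: 0.0
```

```bash
cat >> h.py <<'E'
from scipy.spatial.transform import Rotation as Ro
def st():
    from cell import manip
    s=manip.sense();R=Ro.from_quat(s["orientation"]).as_matrix()
    print("t",round(s["time_s"],2),"press",press(s["ee_pos"]).round(1),"z",s["ee_pos"][2].round(1),"tooly yaw off",np.degrees(np.arctan2(R[1,1],R[0,1])-YAW).round(2),"tilt",R[:2,2].round(3),"gap",round(s["finger_gap"],1),"gf",round(s["grip_force"],1),"F",s["contact_force"].round(1),"q",s["q"].round(2))
    return s
E
python3 - <<'E'
from h import *
from cell import manip
s=st();c=manip.camera("wrist");c["pos"]=s["ee_pos"];c["quat"]=s["orientation"];pickle.dump(c,open("w0.pkl","wb"))
cv2.imwrite("pics/w0.png",c["pixels"][:,:,::-1]);print(c["T_tool_cam"],c["mtx"])
E
```

```text
t 3.6 press [ -1.  231.2] z 261.3 tooly yaw off 0.2 tilt [-0.001  0.   ] gap 92.8 gf 0.0 F [-0.5  0.4 -0.2] q [-0.12  0.47 -0.48  1.68  0.24  1.05 -0.53]
[[ 1.21680496e-03 -9.55904573e-01 -2.93674934e-01  8.28856448e+01]
 [ 9.99999034e-01  1.36050613e-03 -2.85043890e-04 -7.00874811e-01]
 [ 6.72021305e-04 -2.93674304e-01  9.55905305e-01 -1.46410994e+02]
 [ 0.00000000e+00  0.00000000e+00  0.00000000e+00  1.00000000e+00]] [[297.83208527   0.         256.57898786]
 [  0.         297.83208527 191.20058001]
 [  0.           0.           1.        ]]
```

View pics/w0.png

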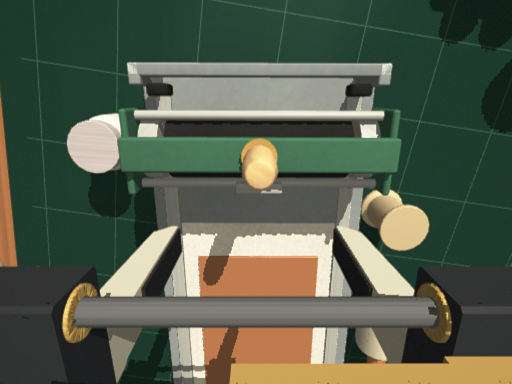

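The wrist view shows the grip at column 260, with its ring at row 150 and its top at about row 177. The green bridge spans rows 137–172, and the jar and spool are clear on either side. This view will work for tracking, so I'll calibrate a bridge-based measure of the travel.

```bash
cat >> h.py <<'E'
def wray(c,uv):
    R=Ro.from_quat(c["quat"]).as_matrix();M=c["T_tool_cam"]
    d=R@M[:3,:3]@np.linalg.inv(c["mtx"])@np.array([uv[0],uv[1],1.]);return R@M[:3,3]+c["pos"],d
def wonz(c,uv,z): o,d=wray(c,uv);return o+d*(z-o[2])/d[2]
def bridge(c):
    h=cv2.cvtColor(c["pixels"],cv2.COLOR_RGB2HSV);m=cv2.inRange(h,(60,100,60),(85,255,255))
    n,l,s,ce=cv2.connectedComponentsWithStats(m)
    r=[]
    for u in list(range(185,235,5))+list(range(285,335,5)):
        v=np.flatnonzero(m[:,u])
        g=[k for k in np.split(v,np.flatnonzero(np.diff(v)>2)+1) if len(k)>12]
        for k in g: r.append((u,k[0],k[-1]+1))
    return m,r
E
python3 - <<'E'
from h import *
c=pickle.load(open("w0.pkl","rb"));m,r=bridge(c);print(r)
h=cv2.cvtColor(c["pixels"],cv2.COLOR_RGB2HSV);print(h[155,200],h[20,200],h[90:200:6,210].tolist())
for u,a,b in r[::4]: print(press(wonz(c,(u,a),127)).round(1),press(wonz(c,(u,b),127)).round(1))
print(press(wonz(c,(260.5,178),205)),press(wonz(c,(259,150),127)))
print(h[140:195:3,260].tolist(), [wonz(c,(260,a),170) is None for a in ()])
E
```

```text
[(185, np.int64(0), np.int64(61)), (190, np.int64(0), np.int64(61)), (195, np.int64(0), np.int64(61)), (200, np.int64(0), np.int64(19)), (200, np.int64(31), np.int64(62)), (205, np.int64(0), np.int64(62)), (210, np.int64(0), np.int64(62)), (215, np.int64(1), np.int64(62)), (220, np.int64(2), np.int64(62)), (225, np.int64(3), np.int64(62)), (230, np.int64(4), np.int64(62)), (285, np.int64(18), np.int64(62)), (290, np.int64(0), np.int64(62)), (295, np.int64(0), np.int64(13)), (295, np.int64(15), np.int64(62)), (300, np.int64(0), np.int64(14)), (300, np.int64(16), np.int64(62)), (305, np.int64(0), np.int64(15)), (305, np.int64(17), np.int64(62)), (310, np.int64(0), np.int64(62)), (315, np.int64(0), np.int64(62)), (320, np.int64(0), np.int64(17)), (320, np.int64(19), np.int64(62)), (325, np.int64(0), np.int64(18)), (325, np.int64(20), np.int64(62)), (330, np.int64(0), np.int64(19)), (330, np.int64(21), np.int64(62))]
[ 68  99 121] [73 92 94] [[36, 16, 158], [38, 18, 158], [36, 16, 159], [41, 18, 153], [29, 24, 223], [42, 23, 55], [15, 33, 46], [24, 27, 47], [69, 96, 141], [69, 97, 121], [70, 97, 123], [69, 95, 121], [69, 95, 118], [70, 98, 117], [70, 45, 17], [27, 24, 95], [26, 21, 85], [42, 16, 80], [48, 16, 81]]
[-61.5 392.3] [-64.6 345.9]
[-50.3 369.4] [-51.6 345.2]
[-32.7 391. ] [-34.2 345.3]
[ 24.9 392.7] [ 26.7 345.6]
[ 33.7 381. ] [ 35.4 345.6]
[ 45.5 392.8] [ 48.5 345.6]
[ 54.8 378.2] [ 57.2 345.7]
[  0.88797245 261.50501855] [  0.29511362 268.60871979]
[[19, 151, 214], [19, 152, 216], [21, 106, 244], [21, 106, 246], [22, 102, 247], [22, 98, 250], [24, 90, 252], [26, 75, 255], [22, 99, 250], [21, 105, 245], [21, 106, 243], [22, 104, 245], [22, 104, 245], [20, 108, 240], [19, 111, 235], [19, 112, 232], [18, 117, 190], [27, 26, 100], [36, 15, 83]] []
```

{"method": "carry_out", "body": {"deltas": [[0,0,0,10,1,20,93],[0,0,0,10,0,30,93],[0,0,0,9,0,30,93],[0,0,0,0,0,11,93],[0,0,0,0,0,0,93]]}}

```text
time_s: 4.28
ee_pos: [501.4, 239.5, 170.1]
orientation: [0.654, 0.756, -0.001, 0.0]
contact_force: [-0.3, 0.3, 0.3]
finger_gap: 92.9
grip_force: 0.0
```

```bash
python3 - <<'E'
from h import *
from cell import manip
s=st();c=manip.camera("wrist");c["pos"]=s["ee_pos"];c["quat"]=s["orientation"];pickle.dump(c,open("w1.pkl","wb"))
cv2.imwrite("pics/w1.png",c["pixels"][:,:,::-1])
m,r=bridge(c);print(r)
for u,a,b in r[::4]: print(press(wonz(c,(u,a),127)).round(1),press(wonz(c,(u,b),127)).round(1))
E
```

```text
t 4.28 press [  0.6 257.3] z 170.1 tooly yaw off -0.08 tilt [-0.001 -0.002] gap 92.9 gf 0.0 F [-0.3  0.3  0.3] q [-0.21  0.58 -0.43  1.77  0.31  0.86 -0.64]
[(185, np.int64(0), np.int64(87)), (190, np.int64(0), np.int64(87)), (195, np.int64(1), np.int64(87)), (200, np.int64(2), np.int64(87)), (205, np.int64(3), np.int64(87)), (210, np.int64(4), np.int64(87)), (215, np.int64(4), np.int64(87)), (220, np.int64(5), np.int64(87)), (225, np.int64(6), np.int64(87)), (230, np.int64(7), np.int64(87)), (285, np.int64(0), np.int64(14)), (285, np.int64(16), np.int64(45)), (285, np.int64(56), np.int64(87)), (290, np.int64(24), np.int64(87)), (295, np.int64(0), np.int64(15)), (295, np.int64(18), np.int64(87)), (300, np.int64(0), np.int64(16)), (300, np.int64(19), np.int64(87)), (305, np.int64(0), np.int64(17)), (305, np.int64(20), np.int64(87)), (310, np.int64(0), np.int64(18)), (310, np.int64(20), np.int64(87)), (315, np.int64(0), np.int64(19)), (315, np.int64(21), np.int64(87)), (320, np.int64(0), np.int64(20)), (320, np.int64(22), np.int64(87)), (325, np.int64(0), np.int64(20)), (325, np.int64(23), np.int64(87)), (330, np.int64(0), np.int64(21)), (330, np.int64(23), np.int64(87))]
[-40. 393.] [-43.2 347.4]
[-28.9 391.6] [-31.2 347.4]
[-17.8 390.1] [-19.2 347.4]
[ 16.4 364.5] [ 16.9 347.4]
[ 23.9 393. ] [ 24.3 385.1]
[ 29.5 393. ] [ 30.  384.1]
[ 35. 393.] [ 35.7 383.1]
[ 40.6 393. ] [ 41.3 382.6]
```

View pics/w1.png

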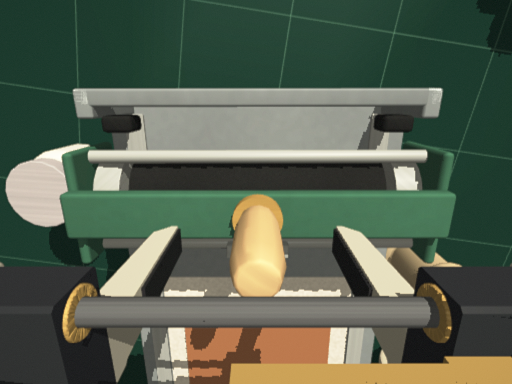

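The wrist picture shows the open fingers straddling the grip, which is at column 260, rows 205–295. The bridge is at rows 191–237. Next I'll write the look-and-predict helper and check it here.

```bash
cat > look.py <<'E'
import sys,json,os
from h import *
from cell import manip
from scipy.integrate import solve_ivp
from scipy.optimize import least_squares
def look():
    s=manip.sense();c=manip.camera("wrist");c["pos"]=s["ee_pos"];c["quat"]=s["orientation"]
    h=cv2.cvtColor(c["pixels"],cv2.COLOR_RGB2HSV);m=cv2.inRange(h,(60,60,40),(85,255,255));r=[]
    for u in list(range(185,225,4))+list(range(295,330,4)):
        v=np.flatnonzero(m[115:300,u])+115
        g=[k for k in np.split(v,np.flatnonzero(np.diff(v)>2)+1) if len(k)>30]
        if g: k=max(g,key=len); r.append((u,k[0],k[-1]+1))
    r=np.array(r,float);u,a,b=np.median(r,0) if len(r) else (0,0,0)
    ya,yb=(press(wonz(c,(256,v),127))[1] for v in(a,b))
    pickle.dump(c,open("wl.pkl","wb"))
    return s["time_s"],(ya+yb)/2,ya-yb,len(r)
def traj(p,t0,ts):
    m,x0,v0=p
    def f(t,y):
        c=y[0]-.46; B=max(0,12*c+.3*y[1]) if c>0 else 0
        return [y[1],(-.016*np.tanh(y[1]/.002)-.1*y[1]-B)/m]
    return solve_ivp(f,(t0,max(ts)+.01),[x0,v0],t_eval=ts,max_step=.02,rtol=1e-6).y
OFF=float(open("off").read()) if os.path.exists("off") else 0.
if __name__=="__main__":
    t,y,w,n=look();v=.27-(y-OFF)/1000
    print("look t",round(t,3),"bridge y",round(y,1),"width",round(w,1),"n",n,"travel",round(v,4))
    s=st();ty=press(s["ee_pos"]);print("TCP-grip at picture vs now travel_tcp",round(.27-ty[1]/1000,4))
    if len(sys.argv)>1 and sys.argv[1]=="fit":
        D=json.load(open("obs.json"));t0,x0=D["rel"]
        if n>8 and 28<w<44: D["obs"].append([t,v])
        json.dump(D,open("obs.json","w"))
        o=np.array(D["obs"]);res=lambda p:np.r_[(traj(p,t0,o[:,0])[0]-o[:,1])/.002,(p[0]-2.6)/.4,(p[1]-x0)/.003,(p[2]-D["v0"])/.01]
        p=least_squares(res,[2.6,x0,D["v0"]],x_scale=[1,.01,.01]).x
        now=s["time_s"];ts=now+.125*np.arange(0,11);z=traj(p,t0,ts)
        print("p",p.round(4),"resid mm",(res(p)[:len(o)]*2).round(1)[-6:])
        print("grip now",z[:,0].round(4),"row-end travel mm",(z[0]*1000).round(0)[1:].tolist())
        d=-np.diff(np.r_[270-ty[1],z[0,1:]*1000]);print("tool-x deltas",d.round(1).tolist(),"tool-y fix",-ty[0].round(1))
E
python3 look.py
```

```text
look t 4.325 bridge y 265.4 width 35.2 n 19 travel 0.0046
t 4.38 press [  1.3 258.3] z 171.5 tooly yaw off -0.05 tilt [0.002 0.   ] gap 92.7 gf 0.0 F [ 0.1 -0.3 -0.5] q [-0.21  0.58 -0.44  1.77  0.31  0.86 -0.64]
TCP-grip at picture vs now travel_tcp 0.0117
```

{"method": "carry_out", "body": {"deltas": [[0,0,0,4,-0.5,0,93],[0,0,0,0,0,0,20],[0,0,0,0,0,0,20],[0,0,0,0,0,0,20],[0,0,0,0,0,0,20]], "force": 10}}

```text
time_s: 5.0
ee_pos: [499.8, 245.2, 170.5]
orientation: [0.653, 0.757, -0.0, -0.0]
contact_force: [0.2, 0.6, -0.3]
finger_gap: 57.5
grip_force: 0.0
```

```bash
echo 2.5 > off; python3 look.py
```

```text
look t 5.0 bridge y 265.0 width 35.8 n 11 travel 0.0075
t 5.05 press [-2.000e-01  2.632e+02] z 170.5 tooly yaw off 0.05 tilt [-0.  0.] gap 53.6 gf 0.0 F [0.2 0.1 1.3] q [-0.21  0.58 -0.44  1.77  0.31  0.86 -0.65]
TCP-grip at picture vs now travel_tcp 0.0068
```

{"method": "carry_out", "body": {"deltas": [[0,0,0,0,0,0,20],[0,0,0,0,0,0,20],[0,0,0,0,0,0,20],[0,0,0,0,0,0,20]], "force": 10}}

```text
time_s: 5.55
ee_pos: [501.0, 245.2, 170.6]
orientation: [0.653, 0.757, 0.001, 0.001]
contact_force: [3.4, 0.2, -2.1]
finger_gap: 27.6
grip_force: 10.0
```

```bash
python3 look.py
```

```text
look t 5.55 bridge y 265.3 width 35.0 n 16 travel 0.0072
t 5.6 press [  1. 263.] z 170.5 tooly yaw off 0.03 tilt [0.002 0.001] gap 27.9 gf 10.0 F [ 4.2  1.3 -3.1] q [-0.21  0.58 -0.44  1.77  0.31  0.86 -0.65]
TCP-grip at picture vs now travel_tcp 0.007
```

{"method": "carry_out", "body": {"deltas": [[0,0,0,-3,1,0,20],[0,0,0,-7,0,0,20],[0,0,0,-7,0,0,20]]}}

```text
time_s: 5.98
ee_pos: [503.6, 227.6, 170.5]
orientation: [0.653, 0.757, -0.0, 0.0]
contact_force: [3.3, 0.4, -1.7]
finger_gap: 27.9
grip_force: 10.0
```

```bash
python3 - <<'E'
from h import *
from cell import manip
s=st();print(s["dq"].round(3));manip.camera("wrist");s=st();print(s["dq"].round(3))
E
```

```text
t 5.97 press [  1.  245.2] z 170.5 tooly yaw off 0.03 tilt [ 0.    -0.001] gap 27.9 gf 10.0 F [ 3.3  0.4 -1.7] q [-0.18  0.57 -0.44  1.78  0.31  0.85 -0.62]
[ 0.109 -0.023 -0.002  0.047 -0.004 -0.023  0.09 ]
t 6.03 press [  1.  243.2] z 170.5 tooly yaw off -0.07 tilt [-0.    -0.003] gap 28.1 gf 10.0 F [ 3.7 -3.7  1.2] q [-0.18  0.57 -0.44  1.78  0.31  0.85 -0.62]
[-0.002 -0.003  0.015 -0.003  0.011  0.02  -0.017]
```

{"method": "carry_out", "body": {"deltas": [[0,0,0,5,0,0,20],[0,0,0,7,0,0,20],[0,0,0,3,0,0,20],[0,0,0,0,0,0,20]]}}

```text
time_s: 6.52
ee_pos: [501.1, 244.5, 170.5]
orientation: [0.653, 0.758, 0.0, -0.0]
contact_force: [4.1, 0.3, -1.7]
finger_gap: 27.9
grip_force: 10.0
```

```bash
python3 look.py
```

```text
look t 6.525 bridge y 264.6 width 35.0 n 16 travel 0.0079
t 6.58 press [  1.  261.5] z 170.6 tooly yaw off 0.09 tilt [ 0. -0.] gap 27.8 gf 10.0 F [ 3.2 -0.3 -0.6] q [-0.21  0.58 -0.44  1.77  0.31  0.86 -0.64]
TCP-grip at picture vs now travel_tcp 0.0085
```

{"method": "carry_out", "body": {"deltas": [[0,0,0,-5,0,0,20],[0,0,0,-11,0,0,20],[0,0,0,-17,0,0,20],[0,0,0,-22,0,0,20],[0,0,0,-24,0,0,20],[0,0,0,-24,0,0,60],[0,0,0,-24,0,0,60],[0,0,0,-24,0,0,60],[0,0,0,-23.5,0,0,60]]}}

```text
time_s: 7.7
ee_pos: [524.3, 68.1, 170.2]
orientation: [0.654, 0.757, -0.003, -0.001]
contact_force: [-0.2, -0.2, 0.1]
finger_gap: 59.1
grip_force: 0.0
```

```bash
echo '{"rel":[7.33,0.1105],"v0":0.19,"obs":[]}'>obs.json; python3 look.py fit
```

```text
look t 7.7 bridge y 84.8 width 35.9 n 7 travel 0.1877
t 7.75 press [-1.8 79.8] z 169.9 tooly yaw off -0.36 tilt [-0.006 -0.006] gap 59.5 gf 0.0 F [ 0.6 -2.4 -1. ] q [ 0.13  0.55 -0.44  1.84  0.31  0.83 -0.33]
TCP-grip at picture vs now travel_tcp 0.1902Traceback (most recent call last):
  File "look.py", line 33, in <module>
    p=least_squares(res,[2.6,x0,D["v0"]],x_scale=[1,.01,.01]).x
      ~~~~~~~~~~~~~^^^^^^^^^^^^^^^^^^^^^^^^^^^^^^^^^^^^^^^^^^
    return func(*args, **kwargs)
    vector_fun = VectorFunction(
        fun_wrapped,
    ...<6 lines>...
        workers=workers
    )
    self._update_fun()
    ~~~~~~~~~~~~~~~~^^
    self.f = self.fun_wrapped(xp_copy(self.x))
             ~~~~~~~~~~~~~~~~^^^^^^^^^^^^^^^^^
    return np.atleast_1d(self.fun(x))
                         ~~~~~~~~^^^
    return self.f(x, *self.args, **self.kwargs)
           ~~~~~~^^^^^^^^^^^^^^^^^^^^^^^^^^^^^^
  File "look.py", line 32, in <lambda>
    o=np.array(D["obs"]);res=lambda p:np.r_[(traj(p,t0,o[:,0])[0]-o[:,1])/.002,(p[0]-2.6)/.4,(p[1]-x0)/.003,(p[2]-D["v0"])/.01]
                                                       ~^^^^^
IndexError: too many indices for array: array is 1-dimensional, but 2 were indexed
```

```bash
sed -i 's/if n>8 and/if n>3 and/; s/range(185,225,4)/range(185,237,3)/; s/range(295,330,4)/range(283,330,3)/' look.py
echo '{"rel":[7.33,0.1105],"v0":0.19,"obs":[[7.7,0.1877]]}'>obs.json
python3 - <<'E'
from look import *
z=traj([2.6,.113,.192],7.33,7.75+.125*np.arange(11));print((z*1000).round(0).tolist())
E
```

```text
[[192.0, 216.0, 239.0, 261.0, 284.0, 306.0, 329.0, 350.0, 372.0, 394.0, 415.0], [186.0, 185.0, 183.0, 181.0, 180.0, 178.0, 177.0, 175.0, 173.0, 172.0, 170.0]]
```

{"method": "carry_out", "body": {"deltas": [[0,0,0,-28,1,0,60],[0,0,0,-24,1,0,60],[0,0,0,-23,0,0,60],[0,0,0,-23,0,0,60]]}}

```text
time_s: 8.25
ee_pos: [540.9, -27.0, 170.3]
orientation: [0.654, 0.757, -0.002, -0.002]
contact_force: [0.4, -0.5, 0.1]
finger_gap: 60.0
grip_force: 0.0
```

```bash
python3 look.py fit
```

```text
look t 8.25 bridge y -17.3 width 35.7 n 16 travel 0.2898
t 8.3 press [  0.6 -16.7] z 170.0 tooly yaw off -0.3 tilt [-0.004 -0.004] gap 60.1 gf 0.0 F [-0.  -2.8 -0.4] q [ 0.31  0.56 -0.44  1.81  0.32  0.84 -0.15]
TCP-grip at picture vs now travel_tcp 0.2867
p [2.595  0.1136 0.1981] resid mm [-1.7  0.3]
grip now [0.2994 0.185 ] row-end travel mm [322.0, 345.0, 368.0, 390.0, 412.0, 434.0, 456.0, 478.0, 497.0, 514.0]
tool-x deltas [-35.7, -22.8, -22.6, -22.4, -22.2, -22.0, -21.8, -21.4, -19.6, -16.5] tool-y fix -0.6
```

{"method": "carry_out", "body": {"deltas": [[0,0,0,-36,0,0,60],[0,0,0,-23,0,0,60],[0,0,0,-22.5,0,0,60],[0,0,0,-22.5,0,0,60],[0,0,0,-22,0,0,60],[0,0,0,-22,0,0,60]]}}

```text
time_s: 9.05
ee_pos: [563.5, -172.3, 170.3]
orientation: [0.653, 0.757, -0.001, -0.001]
contact_force: [-0.1, -0.2, -0.0]
finger_gap: 60.0
grip_force: 0.0
```

```bash
python3 look.py fit
```

```text
look t 9.05 bridge y -158.0 width 35.8 n 17 travel 0.4305
t 9.1 press [   1.7 -164. ] z 170.1 tooly yaw off -0.22 tilt [-0.002 -0.003] gap 60.0 gf 0.0 F [ 0.9 -1.4 -0. ] q [ 0.54  0.63 -0.44  1.67  0.33  0.91  0.11]
TCP-grip at picture vs now travel_tcp 0.434
p [2.4889 0.1145 0.1961] resid mm [-1.6 -0.8  0.7]
grip now [0.4397 0.1717] row-end travel mm [461.0, 482.0, 500.0, 515.0, 526.0, 531.0, 531.0, 526.0, 516.0, 502.0]
tool-x deltas [-27.1, -20.7, -18.5, -15.1, -10.6, -5.4, 0.1, 5.3, 10.0, 13.8] tool-y fix -1.7
```

{"method": "carry_out", "body": {"deltas": [[0,0,0,-27,0,0,60],[0,0,0,-20.5,0,0,60],[0,0,0,-18.5,0,0,60],[0,0,0,-15,0,0,60]]}}

```text
time_s: 9.6
ee_pos: [576.6, -253.3, 170.4]
orientation: [0.653, 0.757, 0.0, -0.0]
contact_force: [0.5, 1.1, -0.5]
finger_gap: 59.8
grip_force: 0.0
```

```bash
python3 look.py fit
```

```text
look t 9.6 bridge y -238.1 width 34.9 n 23 travel 0.5106
t 9.65 press [   2.7 -244. ] z 170.2 tooly yaw off -0.14 tilt [ 0.    -0.002] gap 59.9 gf 0.0 F [ 0.2 -2.5 -0.2] q [ 0.64  0.69 -0.44  1.56  0.34  0.97  0.24]
TCP-grip at picture vs now travel_tcp 0.514
p [2.1226 0.1145 0.1974] resid mm [-1.3 -0.7 -0.6  1.3]
grip now [0.5162 0.0788] row-end travel mm [523.0, 525.0, 520.0, 511.0, 498.0, 482.0, 464.0, 446.0, 429.0, 412.0]
tool-x deltas [-9.3, -1.3, 4.2, 9.3, 13.4, 16.2, 17.6, 17.6, 17.4, 17.2] tool-y fix -2.7
```

{"method": "carry_out", "body": {"deltas": [[0,0,0,-9,-1,0,60],[0,0,0,-1,0,0,60],[0,0,0,4,0,0,60],[0,0,0,9,0,0,60]]}}

```text
time_s: 10.15
ee_pos: [575.1, -248.6, 170.5]
orientation: [0.653, 0.757, 0.0, -0.0]
contact_force: [0.7, 0.2, 0.5]
finger_gap: 59.9
grip_force: 0.0
```

```bash
python3 look.py fit
```

```text
look t 10.15 bridge y -240.1 width 35.6 n 15 travel 0.5126
t 10.2 press [   2.8 -234.1] z 170.7 tooly yaw off 0.22 tilt [-0.     0.002] gap 59.8 gf 0.0 F [-1.2  1.2 -0.1] q [ 0.63  0.68 -0.45  1.57  0.33  0.97  0.23]
TCP-grip at picture vs now travel_tcp 0.5041
p [2.1632 0.1147 0.197 ] resid mm [-1.3 -0.8 -0.7  1.4 -0.1]
grip now [ 0.5077 -0.1023] row-end travel mm [493.0, 476.0, 459.0, 441.0, 424.0, 407.0, 390.0, 373.0, 356.0, 340.0]
tool-x deltas [10.8, 16.8, 17.7, 17.6, 17.4, 17.2, 17.0, 16.8, 16.5, 16.3] tool-y fix -2.8
```

{"method": "carry_out", "body": {"deltas": [[0,0,0,11,-1,0,60],[0,0,0,16.5,0,0,60],[0,0,0,17.5,0,0,60],[0,0,0,17.5,0,0,60]]}}

```text
time_s: 10.7
ee_pos: [564.8, -186.0, 170.6]
orientation: [0.653, 0.757, 0.0, -0.0]
contact_force: [-0.3, 0.5, -0.0]
finger_gap: 60.4
grip_force: 0.0
```

```bash
python3 look.py fit; python3 - <<'E'
from h import *
c=pickle.load(open("wl.pkl","rb"));cv2.imwrite("pics/wl.png",c["pixels"][:,:,::-1])
E
```

```text
look t 10.7 bridge y -171.8 width 35.8 n 15 travel 0.4443
t 10.75 press [   1.8 -169.5] z 170.8 tooly yaw off 0.35 tilt [-0.     0.003] gap 60.0 gf 0.0 F [-0.4  1.9  0.3] q [ 0.55  0.63 -0.45  1.67  0.33  0.92  0.13]
TCP-grip at picture vs now travel_tcp 0.4395
p [2.2014 0.1151 0.1962] resid mm [-1.1 -0.9 -1.2  1.2  1.3 -1.1]
grip now [ 0.4362 -0.1395] row-end travel mm [419.0, 402.0, 385.0, 368.0, 352.0, 335.0, 319.0, 303.0, 288.0, 272.0]
tool-x deltas [20.6, 17.1, 16.9, 16.7, 16.5, 16.3, 16.1, 15.9, 15.7, 15.5] tool-y fix -1.8
```

View pics/wl.png

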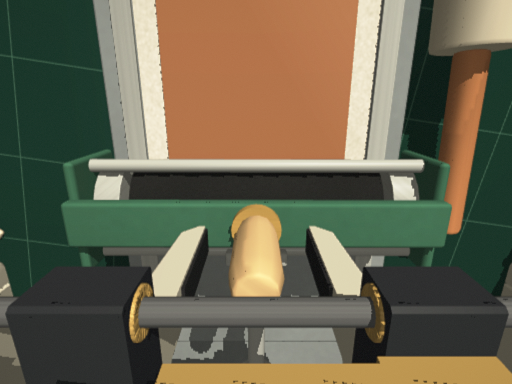

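In this wrist picture the grip is at column 257, midway between the fingers at about columns 205 and 313. It is not being touched, and the carriage is on its way back.

{"method": "carry_out", "body": {"deltas": [[0,0,0,20,0,0,60],[0,0,0,17,0,0,60],[0,0,0,17,0,0,60],[0,0,0,16.5,0,0,60],[0,0,0,16.5,0,0,60],[0,0,0,16,0,0,60],[0,0,0,16,0,0,60]]}}

```text
time_s: 11.62
ee_pos: [547.4, -69.1, 170.5]
orientation: [0.653, 0.757, 0.0, 0.0]
contact_force: [0.5, -0.2, 0.1]
finger_gap: 60.2
grip_force: 0.0
```

```bash
python3 look.py fit
```

```text
look t 11.625 bridge y -50.7 width 35.5 n 27 travel 0.3232
t 11.68 press [  1.3 -51.5] z 170.7 tooly yaw off 0.28 tilt [-0.     0.002] gap 59.9 gf 0.0 F [-0.5  1.8 -1.1] q [ 0.37  0.57 -0.45  1.79  0.32  0.85 -0.08]
TCP-grip at picture vs now travel_tcp 0.3215
p [2.2021 0.1161 0.195 ] resid mm [-1.  -2.2  0.1  1.6  0.  -2. ]
grip now [ 0.3149 -0.1264] row-end travel mm [299.0, 284.0, 268.0, 253.0, 238.0, 224.0, 209.0, 195.0, 181.0, 167.0]
tool-x deltas [22.4, 15.5, 15.3, 15.1, 14.9, 14.7, 14.5, 14.3, 14.1, 13.9] tool-y fix -1.3
```

{"method": "carry_out", "body": {"deltas": [[0,0,0,21,0,0,60],[0,0,0,15.5,0,0,60],[0,0,0,15.5,0,0,60],[0,0,0,15,0,0,60],[0,0,0,15,0,0,60],[0,0,0,14.5,0,0,60],[0,0,0,14.5,0,0,60]]}}

```text
time_s: 12.55
ee_pos: [531.2, 40.5, 170.5]
orientation: [0.653, 0.757, 0.0, 0.0]
contact_force: [-0.1, -0.4, -0.1]
finger_gap: 59.7
grip_force: 0.0
```

```bash
python3 look.py fit
```

```text
look t 12.55 bridge y 60.2 width 35.5 n 28 travel 0.2123
t 12.6 press [ 1.1 59. ] z 170.7 tooly yaw off 0.26 tilt [0.    0.002] gap 59.9 gf 0.0 F [-0.4  1.8 -0.2] q [ 0.18  0.55 -0.45  1.84  0.31  0.82 -0.28]
TCP-grip at picture vs now travel_tcp 0.211
p [2.1856 0.1166 0.1944] resid mm [-2.8 -0.7  1.1  0.  -1.1 -1.3]
grip now [ 0.2053 -0.1136] row-end travel mm [191.0, 177.0, 164.0, 150.0, 137.0, 124.0, 111.0, 98.0, 85.0, 73.0]
tool-x deltas [19.8, 13.9, 13.7, 13.5, 13.3, 13.1, 12.9, 12.8, 12.6, 12.4] tool-y fix -1.1
```

{"method": "carry_out", "body": {"deltas": [[0,0,0,19,0,0,60],[0,0,0,14,0,0,60],[0,0,0,13.5,0,0,60],[0,0,0,13.5,0,0,60],[0,0,0,13.5,0,0,20],[0,0,0,13,0,0,20],[0,0,0,13,0,0,20],[0,0,0,13,0,0,20],[0,0,0,12.5,0,0,20],[0,0,0,12,0,0,20]], "force": 10}}

```text
time_s: 13.85
ee_pos: [511.2, 176.0, 170.5]
orientation: [0.653, 0.757, 0.0, 0.0]
contact_force: [0.3, 0.2, 0.4]
finger_gap: 27.7
grip_force: 10.0
```

Gripped with the speeds matched, so now I'll bring it to a stop.

{"method": "carry_out", "body": {"deltas": [[0,0,0,10,0,0,20],[0,0,0,7,0,0,20],[0,0,0,4,0,0,20],[0,0,0,2,0,0,20],[0,0,0,0,0,0,20],[0,0,0,0,0,0,20],[0,0,0,0,0,0,20],[0,0,0,0,0,0,20]]}}

```text
time_s: 14.85
ee_pos: [508.0, 197.7, 170.5]
orientation: [0.653, 0.757, 0.0, 0.0]
contact_force: [2.3, 0.0, -1.4]
finger_gap: 27.7
grip_force: 10.0
```

```bash
python3 look.py; python3 -c "
from cell import manip;print(manip.sense()['dq'].round(3))"
```

```text
look t 14.85 bridge y 223.1 width 28.9 n 32 travel 0.0494
t 14.9 press [  1. 215.] z 170.5 tooly yaw off 0.04 tilt [0. 0.] gap 27.8 gf 10.0 F [ 2.2  0.4 -2.4] q [-0.12  0.56 -0.44  1.8   0.31  0.84 -0.57]
TCP-grip at picture vs now travel_tcp 0.055
[-0.003  0.002 -0.001  0.001  0.002 -0.001 -0.   ]
```

It has stopped at a travel of about 0.05. I'll ease it a bit closer to home, let it settle, then open the fingers.

{"method": "carry_out", "body": {"deltas": [[0,0,0,2,0,0,20],[0,0,0,5,0,0,20],[0,0,0,6,0,0,20],[0,0,0,5,0,0,20],[0,0,0,3,0,0,20],[0,0,0,1,0,0,20],[0,0,0,0,0,0,20],[0,0,0,0,0,0,20],[0,0,0,0,0,0,20],[0,0,0,0,0,0,20]]}}

```text
time_s: 16.15
ee_pos: [504.8, 219.5, 170.5]
orientation: [0.653, 0.757, 0.0, 0.0]
contact_force: [3.2, 0.3, -2.6]
finger_gap: 28.0
grip_force: 10.0
```

{"method": "carry_out", "body": {"deltas": [[0,0,0,0,0,0,20],[0,0,0,0,0,0,20],[0,0,0,0,0,0,80],[0,0,0,0,0,0,80],[0,0,0,0,0,0,80],[0,0,0,0,0,0,80],[0,0,0,0,0,0,80],[0,0,0,0,0,0,80],[0,0,0,0,0,0,80]]}}

```text
time_s: 17.27
ee_pos: [504.6, 219.7, 170.5]
orientation: [0.653, 0.757, 0.0, -0.0]
contact_force: [-0.8, -0.0, -0.0]
finger_gap: 80.0
grip_force: 0.0
```

```bash
python3 look.py; python3 look.py
```

```text
look t 17.275 bridge y 242.8 width 35.4 n 32 travel 0.0297
t 17.32 press [  0.8 237.2] z 170.5 tooly yaw off 0.06 tilt [0. 0.] gap 79.7 gf 0.0 F [ 0.1  0.4 -0.8] q [-0.17  0.57 -0.44  1.79  0.31  0.85 -0.6 ]
TCP-grip at picture vs now travel_tcp 0.0328
look t 17.325 bridge y 242.8 width 35.4 n 32 travel 0.0297
t 17.38 press [  0.8 237.2] z 170.5 tooly yaw off 0.06 tilt [-0.  0.] gap 79.8 gf 0.0 F [0.5 0.6 0.2] q [-0.17  0.57 -0.44  1.79  0.31  0.85 -0.6 ]
TCP-grip at picture vs now travel_tcp 0.0328
```

Released. I'll lift straight up and confirm the carriage is standing still.

{"method": "carry_out", "body": {"deltas": [[0,0,0,0,0,-10,80],[0,0,0,0,0,-25,80],[0,0,0,0,0,-30,80],[0,0,0,0,0,-25,80],[0,0,0,0,0,-10,80],[0,0,0,0,0,0,80],[0,0,0,0,0,0,80],[0,0,0,0,0,0,80]]}}

```text
time_s: 18.38
ee_pos: [504.2, 219.4, 269.5]
orientation: [0.653, 0.757, -0.001, -0.0]
contact_force: [-0.6, -0.0, -0.6]
finger_gap: 80.2
grip_force: 0.0
```

```bash
python3 - <<'E'
from h import *
from cell import manip
c=manip.camera("scene");cv2.imwrite("pics/end.png",c["pixels"][:,:,::-1]);s=st()
w=[]
for i in range(2):
    s=manip.sense();k=manip.camera("wrist");k["pos"]=s["ee_pos"];k["quat"]=s["orientation"]
    h=cv2.cvtColor(k["pixels"],cv2.COLOR_RGB2HSV);v=np.flatnonzero(cv2.inRange(h,(60,60,40),(85,255,255))[90:300,215])+90
    print(v.min(),v.max(),[press(wonz(k,(256,x),127))[1].round(1) for x in(v.min(),v.max()+1)])
    for _ in range(6): manip.camera("wrist")
E
```

```text
t 18.43 press [  0.5 237. ] z 269.6 tooly yaw off 0.06 tilt [-0.002 -0.001] gap 79.9 gf 0.0 F [ 0.3 -0.2 -1.2] q [-0.13  0.46 -0.48  1.66  0.24  1.08 -0.54]
164 197 [np.float64(259.1), np.float64(223.8)]
164 197 [np.float64(259.2), np.float64(223.8)]
```

View pics/end.png

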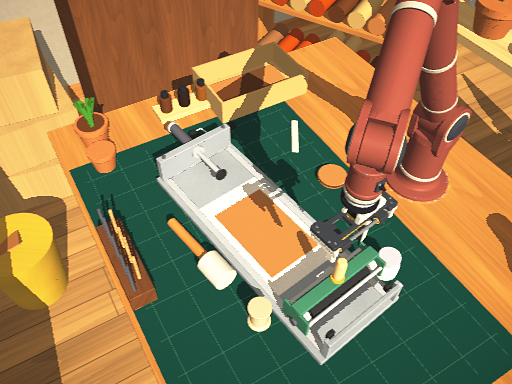

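The picture shows the carriage at rest by the home end, with the grip at (341,270), and the jar, spool and mallet where they were. The gripper is clear above the grip.

```bash
python3 -c "
from cell import manip;print(manip.close_job())"
```

```text
the job is handed in; nothing more can be done
None
```

I handed the job in after about 19 of the 45 s: the carriage made one free double pass at about 0.19 m/s, turned on the buffer at a travel of about 0.525 m, was caught off the panel, and now stands still and released at about 0.03 m from the home stop; the hand-in returned no verdict.

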